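Put the plug gauges back in the graded rack in order of size

ROBOT

A 6-joint arm with a two-finger parallel gripper is mounted at the origin on a cart in front of the work surface, level with it; the furniture and walls round the work are solid. World frame = base frame: x ahead of the robot, y to its left, z up, the work surface at z = 0. Lengths are in m, angles in rad, forces in N, time in s.
With the tool pointing down it reaches from about 0.35 to 0.775 m from the base axis. Payload 7.3 kg.
Tool frame: the origin (TCP) lies midway between the tips of the shut fingers; the grasp point (between the pads) lies 19 mm behind it; z points along the fingers, y is the direction in which the jaws open and shut (so a half turn about z gives the same grasp; the last joint's range is limited). The gripper opens to 92 mm and grips with 3 to 60 N. Pads are 19 mm wide; open, the fingers measure 130 mm over their backs; the gripper's body (75 mm by 190 mm) begins 47 mm behind the grasp point.
Start: joints at [-1.295, 0.342, 1.524, -0, 1.275, -0.146], TCP at [0.215, -0.479, 0.227] pointing down, gripper open.
Joint ranges: [-2.53, 2.53], [-0.77, 2.02], [0.04, 2.7], [-1, 4.14], [0.28, 2.66], [-3.11, 3.11]. Speed limits (rad/s): [2.57, 2.57, 3.14, 3.14, 3.14, 3.14].

INTERFACE

Orientations are given as a unit quaternion [w, x, y, z].
In Python, from plant import arm, kin, sensors, imaging gives the robot as it stands. The module is installed in compiled form; this text tells all that it offers. Calls block until the motion is done:
- arm.movep(position, orientation): joint-space move of the TCP to a pose.
- arm.line_to(position, rot=None, v=0.15): straight line of the TCP; rot=None keeps the orientation; v is the mean speed in m/s.
- arm.move_j(angles): joint-space move.
- arm.let_go() and arm.close(effort=None): open the fingers fully, or close them until they stop; effort is the grip in N (None keeps the last).
- arm.hold(seconds).
- kin.inverse_kinematics(position, orientation): joint angles nearest the present ones, or None.
- sensors.observe(): the state.
- imaging.read_camera(name): name is "scene" or "top" or "wrist"; returns the picture (480x640x3 uint8, blue, green, red); there is no depth.
- imaging.get_calibration(name): a dict with "mtx" (3x3 intrinsics, pixels), "rvec" (rotation vector, rad) and "tvec" (3), from world to camera coordinates, as OpenCV has them. Camera axes: x right, y down, z forward; pixel columns grow to the right and rows downward; lengths in m; the calibration is good to about 2 mm. A picture is of the moment at which its call begins: read the wrist's pose just before it. get_calibration takes no time and is no camera call; for the wrist camera it gives the pose at the moment of the call.
A pose or a line that the arm cannot do raises arm.PlanningError and nothing moves.
- arm.hand_in(): hands the job in, once; it reports no verdict.
The state is a dict: "t": time; "q": joint angles; "dq": joint speeds; "joint_efforts": joint torques, N m; "tcp_pos": TCP position; "tool_rot": TCP orientation; "force": force on the tool from outside, world axes, zero at the start; "moment": the same for the moment, N m; "finger_gap": finger opening in m.
Only numpy, scipy, OpenCV 4.12 (cv2) and the standard library are available. Lean on these libraries where they do the work, as an engineer would, in place of code of your own. Each camera call takes 0.05 s, during which the arm holds its last target.

TASK

The four plug gauges on the rubber mat have been used and are lying in any order. Put each one back into the pair of notches of its own size in the gauge rack, so that they lie in order from the smallest to the largest, each fully down in both combs. Set them in rather than dropping them, and leave the micrometer and the setting ring where they are.

Things in the scene. Friction and masses are not known exactly. Their poses are not given: they have to be found in the camera images.
- plug_gauge_10: Smallest of four loose double-ended plug gauges: eight-sided aluminium grip 14 mm across flats, 50 mm long, with a round steel member 10 mm thick, 34 mm long on each end. Origin on its axis at mid-length, 7 mm above what it lies on; x runs along it (either way round will do). Its notches: 14 mm wide, at y = +87.5 mm in the rack's frame.
- plug_gauge_16: Second smallest of four loose double-ended plug gauges: eight-sided aluminium grip 20 mm across flats, 53 mm long, with a round steel member 16 mm thick, 34 mm long on each end. Origin on its axis at mid-length, 10 mm above what it lies on; x runs along it (either way round will do). Its notches: 20 mm wide, at y = +40.5 mm in the rack's frame.
- plug_gauge_23: Second largest of four loose double-ended plug gauges: eight-sided aluminium grip 28 mm across flats, 56 mm long, with a round steel member 23 mm thick, 34 mm long on each end. Origin on its axis at mid-length, 14 mm above what it lies on; x runs along it (either way round will do). Its notches: 27 mm wide, at y = -13.5 mm in the rack's frame.
- plug_gauge_32: Largest of four loose double-ended plug gauges: eight-sided aluminium grip 37 mm across flats, 60 mm long, with a round steel member 32 mm thick, 34 mm long on each end. Origin on its axis at mid-length, 18.5 mm above what it lies on; x runs along it (either way round will do). Its notches: 36 mm wide, at y = -76 mm in the rack's frame.
- gauge_rack: Fixed rack, 116 x 227 mm, on the board: two upright black combs across x, 10 mm thick, 76 mm clear between, with graded, white-lined notches. Origin at the middle of its underside; x runs from comb to comb, y along the row, smallest notch at +y. A gauge lies along x, grip between the combs, members in the notches, axis then 45 mm above the origin. Teeth 61 mm high; base top 10 mm; 30 mm between neighbouring grips.
- micrometer: Outside micrometer, 43 x 135 x 15 mm, green frame, lying loose on the mat beyond the gauges; to be left alone. Origin at the middle of its underside.
- setting_ring: Steel setting ring with black knurled rim, 59 mm across, 18 mm high, lying loose on the mat beyond the gauges; to be left alone. Origin at the middle of its underside.

How it is judged:
By the outcome, as a careful person would: the job done as asked, in the order asked, and still so for the second after the job is handed in, with the robot touching nothing.
It also fails if it takes over 90 s, if anything falls off the work surface, if the arm or the gripper's body presses on something with over 40 N, if the wrist force passes 120 N, or if a joint passes its speed limit or range.

## Working session

There is one attempt and no reset: what is moved stays moved. The work goes in short steps, each a Python script; the robot and the scene stay as the last script left them, time stands still between calls to the robot, and variables do not carry over. Pictures are saved under pics/ and viewed, and the job is handed in when it is done.

```bash
mkdir -p pics
python3 - <<'E'
from plant import arm,kin,sensors,imaging
import cv2
for n in("scene","top"):
    cv2.imwrite(f"pics/{n}0.png",imaging.read_camera(n)); c=imaging.get_calibration(n); print(n,c)
s=sensors.observe();print(s)
E
```

```text
scene {'mtx': array([[598.41983469,   0.        , 320.36602075],
       [  0.        , 598.41983469, 229.99813351],
       [  0.        ,   0.        ,   1.        ]]), 'rvec': array([ 2.38484708,  0.19784284, -0.08719974]), 'tvec': array([-0.5708044 ,  0.01653808,  1.33671615])}
top {'mtx': array([[444.69784398,   0.        , 315.97314178],
       [  0.        , 444.69784398, 235.273127  ],
       [  0.        ,   0.        ,   1.        ]]), 'rvec': array([ 2.1851108 , -2.14491126,  0.10761906]), 'tvec': array([0.00668796, 0.56045828, 0.92407907])}
{'t': 0.1, 'q': array([-1.29497167e+00,  3.42659750e-01,  1.52488389e+00, -1.03036947e-05,
        1.27538171e+00, -1.46003339e-01]), 'dq': array([-6.71024642e-04, -2.11496740e-03, -1.80405030e-03, -5.51236643e-04,
        5.45503199e-05, -7.14115385e-04]), 'joint_efforts': array([ 1.02984057e-03, -4.32005811e+01, -2.44694406e+01,  7.19505153e-02,
        5.26672555e-02, -4.43343197e-05]), 'tcp_pos': array([ 0.21487226, -0.4786413 ,  0.22612409]), 'tool_rot': array([-6.64624365e-04,  9.77839442e-01,  2.09355157e-01, -4.81399754e-05]), 'force': array([-0.45468122, -0.13646697,  0.2710407 ]), 'moment': array([ 0.04738826,  0.00566432, -0.03015745]), 'finger_gap': 0.09204643831084815}
```

View pics/scene0.png

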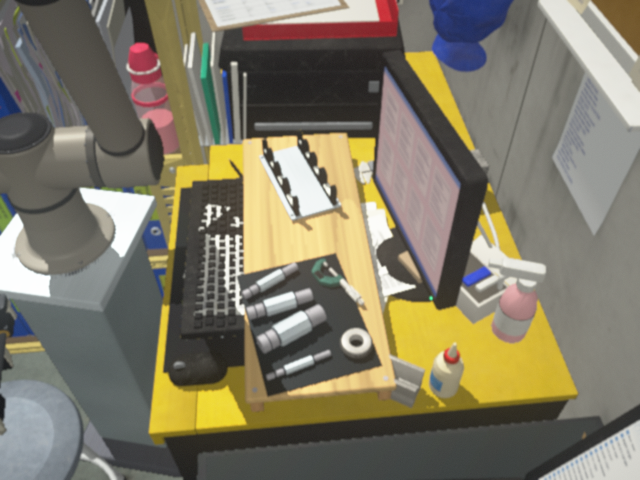

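View pics/top0.png

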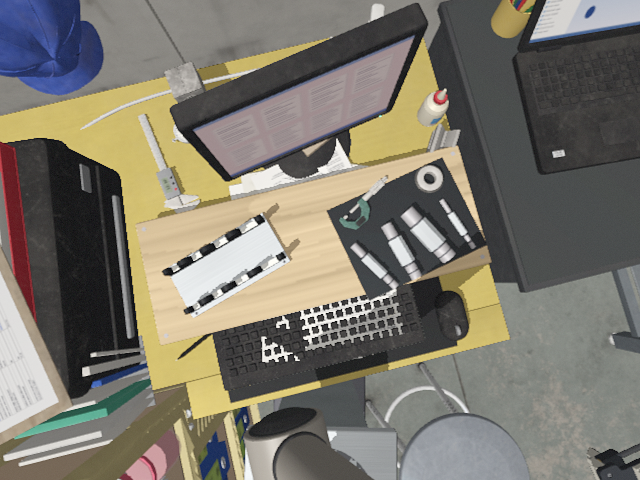

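The scene and top views show the gauges on the mat. In the top image the 16 mm is at about (373,266), the 23 at (402,250), the 32 at (427,232) and the 10 at (457,222). The rack is around (228,263). Next I'll take rough positions and then wrist views.

```bash
cat > h.py <<'E'
from plant import arm,kin,sensors,imaging
import cv2,numpy as np
from scipy.spatial.transform import Rotation as R
def ray(cal,uv,z):
    uv=np.asarray(uv,float).reshape(-1,2)
    Rm=cv2.Rodrigues(cal["rvec"])[0]; C=-Rm.T@cal["tvec"]
    d=np.c_[uv,np.ones(len(uv))]@np.linalg.inv(cal["mtx"]).T@Rm
    return C+d*((z-C[2])/d[:,2])[:,None]
def proj(cal,P):
    return cv2.projectPoints(np.asarray(P,float).reshape(-1,1,3),cal["rvec"],cal["tvec"],cal["mtx"],None)[0].reshape(-1,2)
def down(yaw): # tool z down, tool y axis at direction yaw+... jaw(y) direction angle = yaw
    y=np.array([np.cos(yaw),np.sin(yaw),0]); z=np.array([0,0,-1.]); x=np.cross(y,z)
    q=R.from_matrix(np.c_[x,y,z]).as_quat(); return np.r_[q[3],q[:3]]
E
python3 - <<'E'
from h import *
im=cv2.imread("pics/top0.png")
c=imaging.get_calibration("top")
for n,uv,z in [("g10",(457,222),.007),("g16",(373,266),.01),("g23",(402,250),.014),("g32",(427,232),.018),("rack corners",[(167,271),(263,216),(288,260),(187,310)],.061),("ring",(429,179),.018),("mat",[(328,211),(443,159),(486,245),(368,298)],0),("board",[(137,226),(460,147),(493,262),(160,343)],0)]:
    print(n,ray(c,uv,z).round(3).tolist())
cv2.imwrite("pics/t_crop1.png",cv2.resize(im[140:310,310:500],None,fx=3.5,fy=3.5,interpolation=cv2.INTER_CUBIC)[:600,:800])
cv2.imwrite("pics/t_crop2.png",cv2.resize(im[200:325,150:300],None,fx=4.5,fy=4.5,interpolation=cv2.INTER_CUBIC))
w=imaging.get_calibration("wrist");Rm=cv2.Rodrigues(w["rvec"])[0];print(w["mtx"],-Rm.T@w["tvec"],Rm[2])
print(down(0),sensors.observe()["tool_rot"])
E
```

```text
g10 [[0.598, -0.292, 0.007]]
g16 [[0.497, -0.108, 0.01]]
g23 [[0.533, -0.17, 0.014]]
g32 [[0.573, -0.223, 0.018]]
rack corners [[0.477, 0.322, 0.061], [0.595, 0.128, 0.061], [0.505, 0.074, 0.061], [0.399, 0.277, 0.061]]
ring [[0.69, -0.229, 0.018]]
mat [[0.618, -0.008, 0.0], [0.741, -0.265, 0.0], [0.549, -0.357, 0.0], [0.428, -0.099, 0.0]]
board [[0.577, 0.415, 0.0], [0.769, -0.304, 0.0], [0.512, -0.372, 0.0], [0.323, 0.35, 0.0]]
[[404.96605094   0.         318.95027365]
 [  0.         404.96605094 246.00635408]
 [  0.           0.           1.        ]] [ 0.27915574 -0.4489582   0.38433547] [-0.23840235 -0.10819767 -0.9651205 ]
[0.         0.70710678 0.70710678 0.        ] [-6.64624365e-04  9.77839442e-01  2.09355157e-01 -4.81399754e-05]
```

View pics/t_crop1.png

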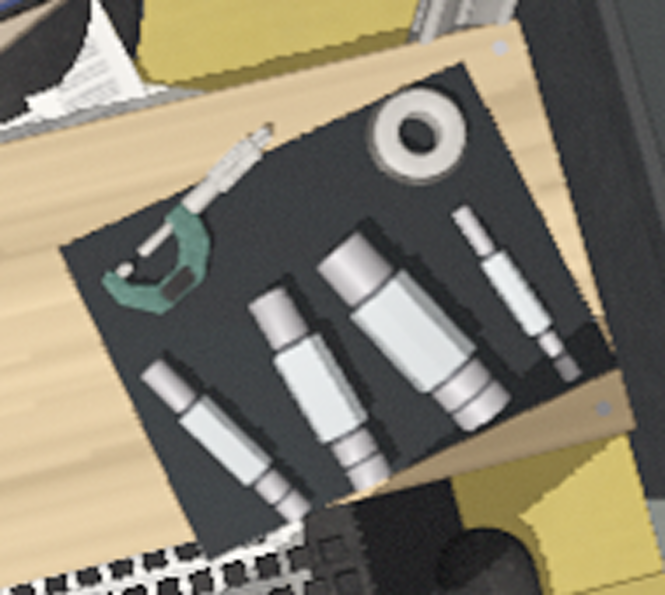

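View pics/t_crop2.png

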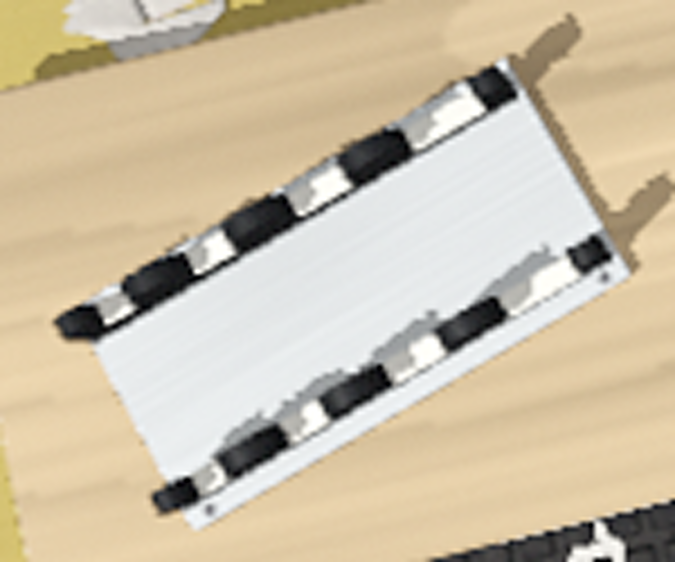

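Run:
```python
from h import *
# monitor triangulation: corners in both views
ct,cs=imaging.get_calibration("top"),imaging.get_calibration("scene")
def tri(a,b):
    P=[c["mtx"]@np.c_[cv2.Rodrigues(c["rvec"])[0],c["tvec"]] for c in(ct,cs)]
    X=cv2.triangulatePoints(P[0],P[1],np.float64(a),np.float64(b)).ravel();X=X[:3]/X[3]
    return X.round(3),proj(ct,X).round(0).tolist(),proj(cs,X).round(0).tolist()
print("mon bot near-left",tri((226,180),(377,182)))
print("mon top left",tri((183,107),(387,62)))
print("mon top right",tri((424,25),(481,180)))
print("mon bot right",tri((405,68),(440,303)))
for c in(ct,cs):print(-cv2.Rodrigues(c["rvec"])[0].T@c["tvec"])
arm.movep([.55,-.19,.25],down(np.radians(-55)))
s=sensors.observe();print(s["t"],s["q"],s["tcp_pos"])
import pickle
cal=imaging.get_calibration("wrist");im=imaging.read_camera("wrist");cv2.imwrite("pics/w1.png",im);pickle.dump(cal,open("w1.pkl","wb"))
```

```text
mon bot near-left (array([0.671, 0.206, 0.079]), [[225.0, 178.0]], [[376.0, 182.0]])
mon top left (array([0.68 , 0.194, 0.394]), [[186.0, 117.0]], [[391.0, 60.0]])
mon top right (array([ 0.83 , -0.124,  0.4  ]), [[421.0, 14.0]], [[476.0, 182.0]])
mon bot right (array([ 0.832, -0.16 ,  0.17 ]), [[412.0, 86.0]], [[452.0, 298.0]])
[0.46067037 0.01107528 0.97761981]
[ 0.71986837 -0.79001281  0.98517537]
1.725 [-4.65998819e-01  4.32035880e-01  1.32117996e+00 -4.11007917e-04
  1.38854108e+00  4.95355222e-01] [ 0.54954086 -0.19101279  0.24991544]
```

View pics/w1.png

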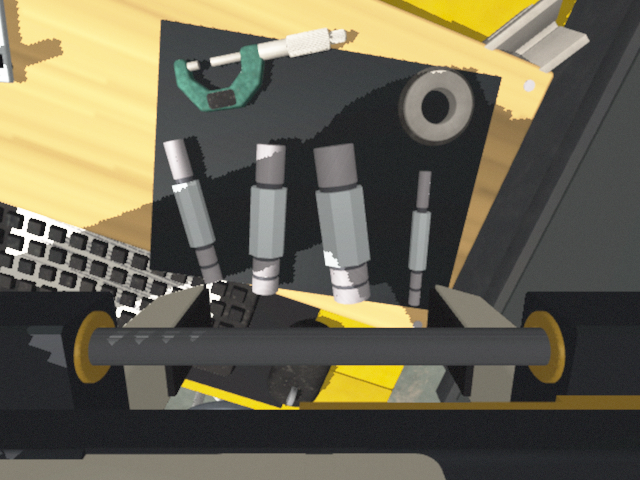

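The wrist view shows all four gauges: grips at about (194,213) for the 16, (267,220) for the 23, (343,226) for the 32 and (419,241) for the 10. I'll zoom in for accurate axis points.

Run:
```python
import cv2
im=cv2.imread("pics/w1.png")
c=im[130:310,150:450]
cv2.imwrite("pics/w1c.png",cv2.resize(c,None,fx=2.6,fy=2.6,interpolation=cv2.INTER_CUBIC))
g=cv2.cvtColor(im,cv2.COLOR_BGR2HSV)
m=((g[...,2]>75)&(g[...,1]<70)).astype('uint8')*255
m[:130]=0;m[310:]=0;m[:,:155]=0;m[:,445:]=0
m=cv2.morphologyEx(m,cv2.MORPH_OPEN,None)
cv2.imwrite("pics/w1m.png",cv2.resize(m[130:310,150:450],None,fx=2.6,fy=2.6))
for c in cv2.findContours(m,0,2)[0]:
    if cv2.contourArea(c)>100: print(cv2.contourArea(c),cv2.minAreaRect(c))
```

```text
142.0 ((413.8663330078125, 297.8366394042969), (11.24392032623291, 14.826054573059082), 5.710593223571777)
159.0 ((415.5, 281.0), (16.0, 11.0), 90.0)
1088.0 ((179.0, 290.5), (37.0, 48.0), 90.0)
523.0 ((297.5, 269.0), (38.0, 35.0), 90.0)
1038.5 ((419.07867431640625, 240.76629638671875), (18.939491271972656, 60.92535400390625), 4.573921203613281)
4796.0 ((344.8902893066406, 245.53126525878906), (117.56977081298828, 47.807830810546875), 83.54118347167969)
406.0 ((423.3448486328125, 189.36207580566406), (12.207686424255371, 37.7026481628418), 4.763641834259033)
1570.0 ((335.26922607421875, 165.65386962890625), (42.04777526855469, 40.311283111572266), 82.87498474121094)
276.5 ((428.5, 135.5), (11.0, 31.0), 90.0)
10892.0 ((220.5, 212.5), (165.0, 131.0), 90.0)
```

View pics/w1c.png

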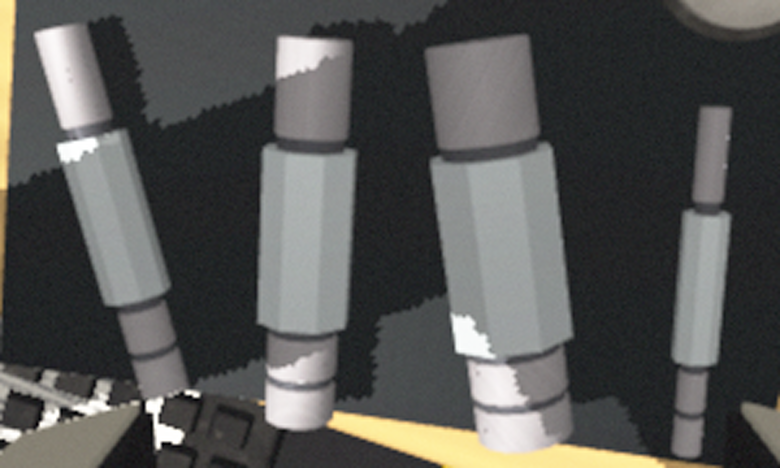

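View pics/w1m.png

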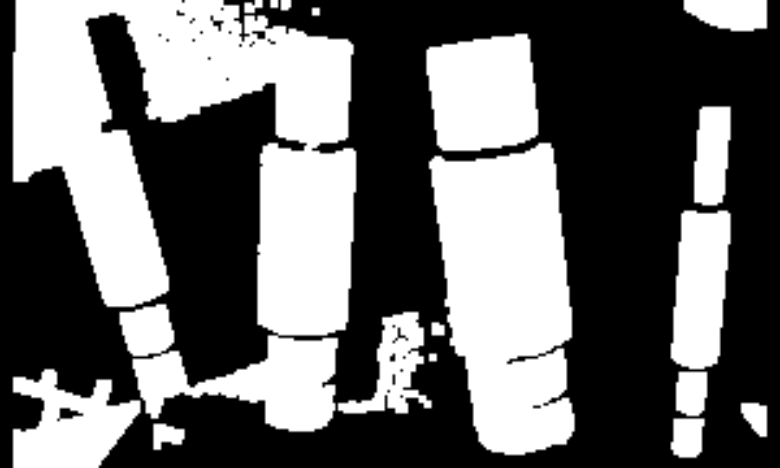

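Run:
```python
from h import *
import pickle,json
cal=pickle.load(open("w1.pkl","rb"))
K={"10":([(683,212),(730,212),(672,362),(718,366)],.007,50,14),
"16":([(58,148),(127,131),(106,305),(169,290)],.010,53,20),
"23":([(263,150),(356,151),(258,328),(344,330)],.014,56,28),
"32":([(431,160),(553,146),(457,352),(572,340)],.0185,60,37)}
out={}
for k,(p,z,L,W) in K.items():
    P=ray(cal,np.array(p)/2.6+[150,130]-.0,z)[:,:2]
    a=(P[0]+P[1])/2;b=(P[2]+P[3])/2;d=a-b
    c=P.mean(0);yaw=np.arctan2(d[1],d[0]);out[k]=[*c,yaw]
    n=np.array([-np.sin(yaw),np.cos(yaw)])
    print(k,c.round(4),"yaw",np.degrees(yaw).round(1),"L",np.linalg.norm(d)*1e3,L,"W",abs((P[0]-P[1])@n)*1e3,abs((P[2]-P[3])@n)*1e3,W)
json.dump(out,open("g.json","w"))
# clearances in jaw direction of each
for k in out:
    c=np.array(out[k][:2]);y=out[k][2];n=np.array([-np.sin(y),np.cos(y)]);u=np.array([np.cos(y),np.sin(y)])
    for j in out:
        if j!=k:
            d=np.array(out[j][:2])-c; print(k,j,"along",(d@u).round(3),"perp",(d@n).round(3))
ct=imaging.get_calibration("top")
for k in out: print(k,proj(ct,[*out[k][:2],K[k][1]]).round(1))
```

```text
10 [ 0.5813 -0.2946] yaw 34.5 L 61.82842129227514 50 W 18.158666834097296 18.604112637094698 14
16 [ 0.4744 -0.0921] yaw 46.3 L 62.69245626208683 53 W 27.188312236689512 25.78283201725747 20
23 [ 0.51   -0.1563] yaw 30.4 L 69.75790180919854 56 W 34.60635412790386 33.50878174311625 28
32 [ 0.5508 -0.2199] yaw 42.4 L 75.37538818436836 60 W 45.28569409965542 44.79271898382126 37
10 16 along 0.027 perp 0.227
10 23 along 0.02 perp 0.154
10 32 along 0.017 perp 0.079
16 10 along -0.072 perp -0.217
16 23 along -0.022 perp -0.07
16 32 along -0.04 perp -0.144
23 10 along -0.008 perp -0.155
23 16 along 0.002 perp 0.073
23 32 along 0.003 perp -0.075
32 10 along -0.028 perp -0.076
32 16 along 0.03 perp 0.146
32 23 along 0.013 perp 0.074
10 [[458.2 229.4]]
16 [[365.7 276.5]]
23 [[395.7 260.6]]
32 [[425.5 242.1]]
```

Every measured size comes out about 1.22 times too large, so the gauges sit well above z=0; the board must be raised. I'll triangulate its height.

Run:
```python
from h import *
import pickle
cw=pickle.load(open("w1.pkl","rb"));ct,cs=imaging.get_calibration("top"),imaging.get_calibration("scene")
def tri(ca,a,cb,b):
    P=[c["mtx"]@np.c_[cv2.Rodrigues(c["rvec"])[0],c["tvec"]] for c in(ca,cb)]
    X=cv2.triangulatePoints(P[0],P[1],np.float64(a),np.float64(b)).ravel();X=X[:3]/X[3]
    return X.round(4).tolist(),(proj(ca,X)-a).round(1).tolist(),(proj(cb,X)-b).round(1).tolist()
print("mat ring corner",tri(cw,(500,77),ct,(442.5,158.5)))
print("mat mic corner",tri(cw,(162,20),ct,(328,211)))
print("board bolt",tri(cw,(529,86),ct,(310+501/3.5,140+48/3.5)))
c1=lambda x,y:(310+x/3.5,140+y/3.5)
print("ring ctr top",tri(cw,(436,104),ct,c1(419,133)))
print("g10 far end",tri(cw,(150+715/2.6,130+107/2.6),ct,c1(462,208)))
print("g23 far end",tri(cw,(150+316/2.6,130+37/2.6),ct,c1(270,298)))
print("mic tip",tri(cw,(343,36),ct,c1(268,128)))
print("mat mic corner ts",tri(ct,(328,211),cs,(339,256)))
print("board far-left ts",tri(ct,(137,226),cs,(244,136)))
# rack corner
print("rack base BR",tri(ct,(150+628/4.5,200+268/4.5),cs,(340,208)))
```

```text
mat ring corner ([0.7054, -0.2271, 0.1261], [[2.4, 1.2]], [[-0.7, 0.2]])
mat mic corner ([0.6077, -0.0066, 0.0715], [[-0.5, 1.7]], [[-0.2, -0.5]])
board bolt ([0.7369, -0.2693, 0.0572], [[1.0, 1.7]], [[-0.6, -0.3]])
ring ctr top ([0.6658, -0.2009, 0.1334], [[-0.5, 1.9]], [[-0.2, -0.6]])
g10 far end ([0.6337, -0.2379, 0.0792], [[2.0, 2.0]], [[-0.9, -0.1]])
g23 far end ([0.5795, -0.1254, 0.0839], [[0.4, 3.4]], [[-0.7, -0.8]])
mic tip ([0.6752, -0.1248, 0.0897], [[1.0, -1.8]], [[0.1, 0.7]])
mat mic corner ts ([0.6152, -0.0054, 0.0576], [[-0.9, -3.0]], [[-1.7, 0.4]])
board far-left ts ([0.4403, 0.2544, 0.1956], [[41.5, 65.1]], [[32.8, -19.4]])
rack base BR ([0.5709, 0.0805, 0.1023], [[-5.6, -34.1]], [[-17.3, 0.9]])
```

```bash
python3 - <<'E'
from h import *
import pickle
for i,(p,yaw) in enumerate([((.45,-.27,.25),-55),((.50,-.12,.27),-55),((.43,.14,.30),-59),((.50,.18,.30),-59)]):
    arm.movep(p,down(np.radians(yaw)))
    cal=imaging.get_calibration("wrist");im=imaging.read_camera("wrist");cv2.imwrite(f"pics/w{i+2}.png",im);pickle.dump(cal,open(f"w{i+2}.pkl","wb"))
print(sensors.observe()["t"])
E
python3 - <<'E'
import cv2,numpy as np
a=[cv2.resize(cv2.imread(f"pics/w{i}.png")[:300],None,fx=.625,fy=.625,interpolation=cv2.INTER_AREA) for i in(2,3,4,5)]
cv2.imwrite("pics/mont.png",np.vstack([np.hstack(a[:2]),np.hstack(a[2:])]))
E
```

```text
4.7
```

View pics/mont.png

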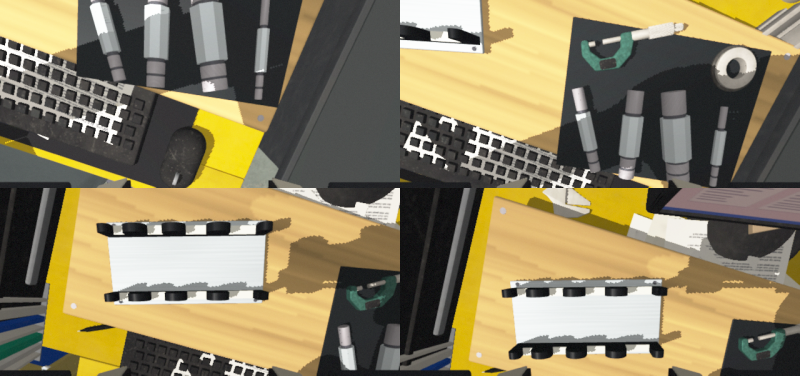

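Run:
```python
import cv2
for i,(x,y,w,h) in {2:(120,0,330,165),3:(260,130,300,165),4:(145,40,310,165),5:(160,130,290,165)}.items():
    im=cv2.imread(f"pics/w{i}.png")[y:y+h,x:x+w]; cv2.imwrite(f"pics/w{i}c.png",cv2.resize(im,None,fx=2.4,fy=2.4,interpolation=cv2.INTER_CUBIC))
```

```text
(no output)
```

View pics/w2c.png

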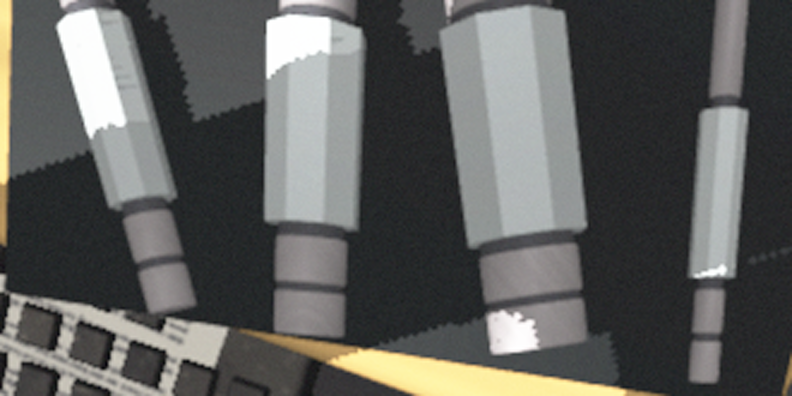

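View pics/w3c.png

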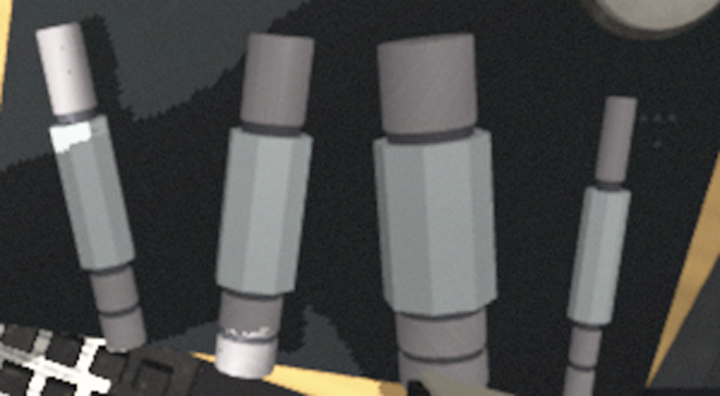

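View pics/w4c.png

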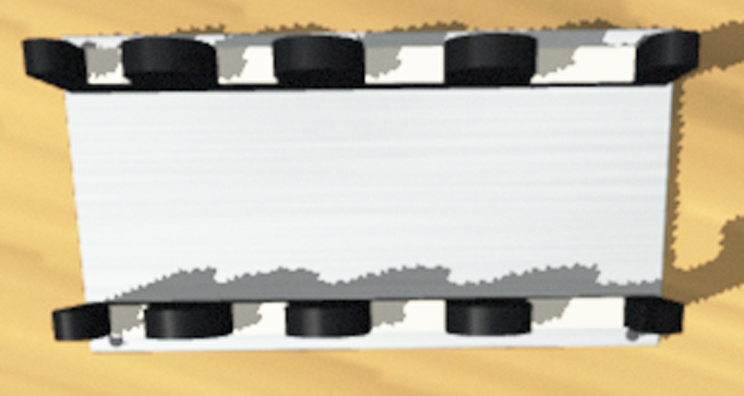

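View pics/w5c.png

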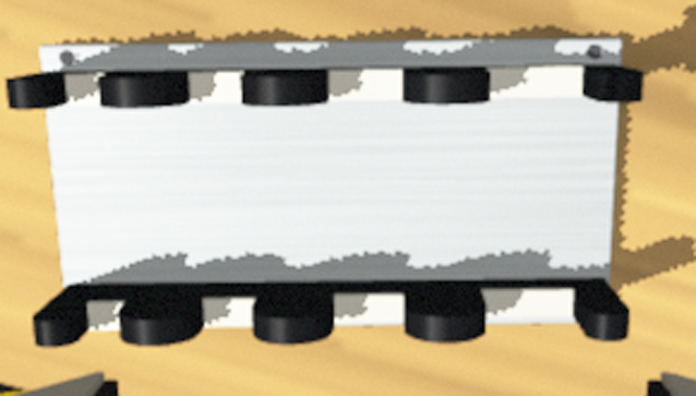

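```bash
cat > m.py <<'E'
from h import *
import pickle,json
C={i:pickle.load(open(f"w{i}.pkl","rb")) for i in range(1,6)}
def tri(obs):
    A=np.zeros((3,3));b=np.zeros(3);
    for i,uv in obs:
        c=C[i];Rm=cv2.Rodrigues(c["rvec"])[0];o=-Rm.T@c["tvec"]
        d=Rm.T@np.linalg.inv(c["mtx"])@np.r_[uv,1.];d/=np.linalg.norm(d);M=np.eye(3)-np.outer(d,d);A+=M;b+=M@o
    X=np.linalg.solve(A,b);return X,max(np.linalg.norm(proj(C[i],X)[0]-uv) for i,uv in obs)
f={1:lambda p:np.array(p)/2.6+[150,130],2:lambda p:np.array(p)/2.4+[120,0],3:lambda p:np.array(p)/2.4+[260,130],4:lambda p:np.array(p)/2.4+[145,40],5:lambda p:np.array(p)/2.4+[160,130]}
E
python3 - <<'E'
from m import *
G={"10":{1:[(683,212),(730,212),(672,362),(718,366)],2:[(700,108),(748,110),(688,276),(737,279)],3:[(583,187),(630,192),(568,320),(612,326)]},
"16":{1:[(58,148),(127,131),(106,305),(169,290)],2:[(57,22),(128,10),(111,209),(176,196)],3:[(50,128),(107,117),(85,272),(134,261)]},
"23":{1:[(263,150),(356,151),(258,328),(344,330)],2:[(266,17),(364,17),(264,222),(358,230)],3:[(231,130),(312,138),(217,286),(294,294)]},
"32":{1:[(431,160),(553,146),(457,352),(572,340)],2:[(441,32),(565,12),(469,248),(586,229)],3:[(375,140),(490,131),(386,312),(497,299)]}}
for k,v in G.items():
    X,e=tri([(i,f[i](np.mean(p,0))) for i,p in v.items()])
    T,_=tri([(i,f[i](np.mean(p[:2],0))) for i,p in v.items()]);B,_=tri([(i,f[i](np.mean(p[2:],0))) for i,p in v.items()])
    d=T-B;print(k,X.round(4),"err",e.round(2),"L",np.linalg.norm(d).round(4),"dz",d[2].round(4),"yaw",np.degrees(np.arctan2(d[1],d[0])).round(1))
pk={"NL":[(4,(92,350)),(5,(65,332))],"NR":[(4,(658,346)),(5,(614,322))],"FL":[(4,(62,38)),(5,(40,45))]}
for k,v in pk.items():print(k,[a for a in tri([(i,f[i](p)) for i,p in v])])
for z in(.06,.07,.08,.09):
    P=ray(C[5],[f[5](p) for p in[(40,45),(621,38),(614,322),(65,332)]],z)[:,:2]
    print(z,[np.linalg.norm(P[i]-P[(i+1)%4]).round(4) for i in range(4)],P.mean(0).round(4))
E
```

```text
10 [ 0.5859 -0.2703  0.0729] err 0.46 L 0.0511 dz -0.0029 yaw 33.7
16 [ 0.4969 -0.1013  0.0771] err 0.67 L 0.0536 dz 0.001 yaw 46.1
23 [ 0.528  -0.1545  0.0845] err 0.79 L 0.0579 dz 0.0018 yaw 30.9
32 [ 0.5613 -0.2068  0.0865] err 0.49 L 0.0618 dz -0.003 yaw 42.2
NL [array([0.38772966, 0.26107901, 0.07971016]), np.float64(0.8990759950856617)]
NR [array([0.50345243, 0.06822627, 0.06656564]), np.float64(1.5812273836240822)]
FL [array([0.48247656, 0.32373617, 0.06584698]), np.float64(0.23936460922009592)]
0.06 [np.float64(0.2305), np.float64(0.1183), np.float64(0.2357), np.float64(0.1199)] [0.4912 0.1958]
0.07 [np.float64(0.2247), np.float64(0.1154), np.float64(0.2297), np.float64(0.1169)] [0.4929 0.1963]
0.08 [np.float64(0.2189), np.float64(0.1124), np.float64(0.2238), np.float64(0.1139)] [0.4947 0.1969]
0.09 [np.float64(0.2131), np.float64(0.1094), np.float64(0.2179), np.float64(0.1109)] [0.4965 0.1974]
```

Run:
```python
from m import *
from scipy.optimize import least_squares
M={"FL":(.058,.1135),"FR":(.058,-.1135),"NL":(-.058,.1135),"NR":(-.058,-.1135)}
obs=[(5,"FL",(40,45)),(5,"FR",(621,38)),(5,"NR",(614,322)),(4,"NL",(92,350)),(4,"NR",(658,346)),(4,"FL",(62,38))]
def P(p,pts):
    c,s=np.cos(p[2]),np.sin(p[2]);pts=np.atleast_2d(pts);return np.c_[p[0]+c*pts[:,0]-s*pts[:,1],p[1]+s*pts[:,0]+c*pts[:,1],p[3]+pts[:,2]]
def r(p): return np.concatenate([(proj(C[i],P(p,[(*M[k],.010)]))[0]-f[i](uv)) for i,k,uv in obs])
s=least_squares(r,[.493,.197,.52,.06]);print(s.x,np.degrees(s.x[2]));print(r(s.x).reshape(-1,2).round(1).tolist())
json.dump(s.x.tolist(),open("rack.json","w"))
for i in(4,5):
    im=cv2.imread(f"pics/w{i}.png");im=cv2.resize(im,None,fx=4,fy=4,interpolation=cv2.INTER_CUBIC)
    def L(a,b,col):
        q=(proj(C[i],P(s.x,[a,b]))+.5)*4;cv2.line(im,tuple(map(int,q[0])),tuple(map(int,q[1])),col,1)
    for y,w in[(.0875,.014),(.0405,.02),(-.0135,.027),(-.076,.036)]:
        for sx in(-1,1):
          for e in(-1,1):
            L((sx*.038,y+e*w/2,.061),(sx*.048,y+e*w/2,.061),(0,0,255))
    for sx in(-1,1):
        for x in(.038,.048):L((sx*x,-.1135,.061),(sx*x,.1135,.061),(0,255,0))
    for a,b in[("FL","FR"),("FR","NR"),("NR","NL"),("NL","FL")]:L((*M[a],.01),(*M[b],.01),(255,0,0))
    x,y,w,h={4:(145,40,310,165),5:(160,130,290,165)}[i]
    cv2.imwrite(f"pics/ov{i}.png",cv2.resize(im[y*4:(y+h)*4,x*4:(x+w)*4],None,fx=.645,fy=.645,interpolation=cv2.INTER_AREA))
```

```text
[0.49302766 0.19627435 0.55273366 0.05733773] 31.66930584209437
[[0.2, -0.0], [1.0, -0.1], [-2.3, -0.2], [0.3, 1.0], [0.8, -0.3], [-0.2, -0.4]]
```

View pics/ov4.png

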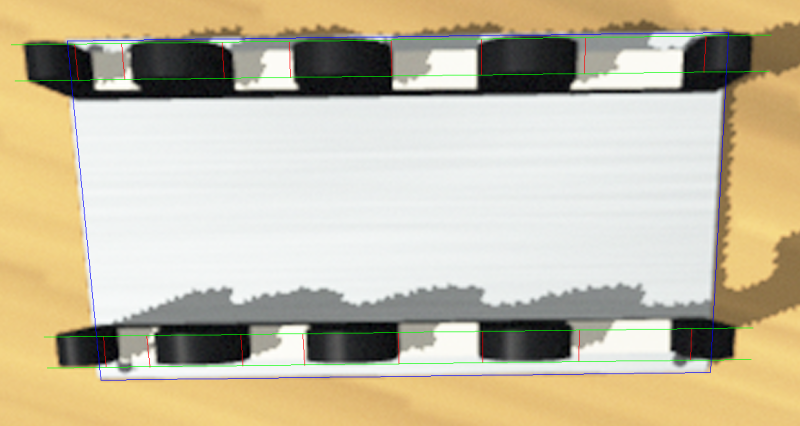

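View pics/ov5.png

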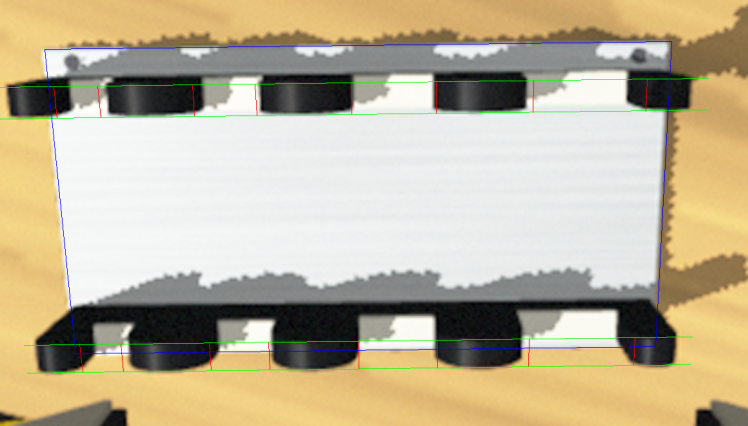

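The rack fit agrees to about 1 px except for one tooth-occluded corner. The white notch floors are a more direct check, so I'll overlay those.

```bash
cat > ov.py <<'E'
from m import *
import sys
s=json.load(open("rack.json"))
def P(p,pts):
    c,s_=np.cos(p[2]),np.sin(p[2]);pts=np.atleast_2d(pts);return np.c_[p[0]+c*pts[:,0]-s_*pts[:,1],p[1]+s_*pts[:,0]+c*pts[:,1],p[3]+pts[:,2]]
if __name__=="__main__":
    out=[]
    for i,(x,y,w,h) in [(4,(145,45,310,40)),(4,(145,155,310,40)),(5,(160,145,310,40)),(5,(160,240,310,40))]:
        im=cv2.resize(cv2.imread(f"pics/w{i}.png"),None,fx=5,fy=5,interpolation=cv2.INTER_CUBIC)
        for yy,wd,r in[(.0875,.014,.005),(.0405,.02,.008),(-.0135,.027,.0115),(-.076,.036,.016)]:
            for sx in(-1,1):
                q=[(sx*a,yy+b*wd/2,.045-r) for a,b in[(.038,-1),(.048,-1),(.048,1),(.038,1)]]
                cv2.polylines(im,[((proj(C[i],P(s,q))+.5)*5).astype(int)],True,(0,0,255),1)
        out.append(cv2.resize(im[y*5:(y+h)*5,x*5:(x+w)*5],None,fx=.516,fy=.72,interpolation=cv2.INTER_AREA))
    cv2.imwrite("pics/"+sys.argv[1],np.vstack(out))
E
python3 ov.py ovf.png
```

```text
(no output)
```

View pics/ovf.png

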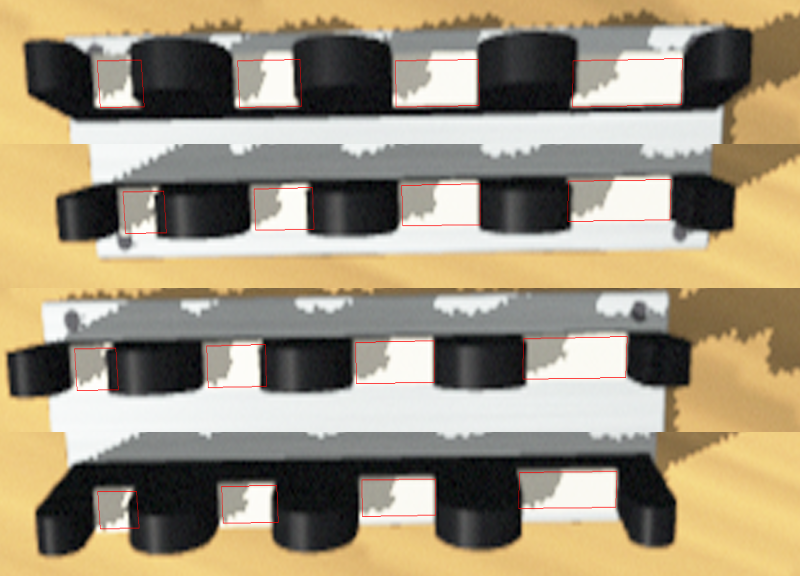

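The floors match to about 1 px, with a bias of roughly +0.5 mm in rack y. Now I'll check finger clearance for the picks.

Run:
```python
import json,numpy as np
G={"10":[.5859,-.2703,33.7,7,50,5],"16":[.4969,-.1013,46.1,10,53,8],"23":[.528,-.1545,30.9,14,56,11.5],"32":[.5613,-.2068,42.2,18.5,60,16]}
json.dump(G,open("g.json","w"))
r=json.load(open("rack.json"));s,c=np.sin(r[2]),np.cos(r[2]);r[0]-=s*.0005;r[1]+=c*.0005;r[3]=.0595;json.dump(r,open("rack.json","w"));print(r)
for k in G:
    a=np.radians(G[k][2]);u=np.array([np.cos(a),np.sin(a)]);n=np.array([-u[1],u[0]])
    for j in G:
        if j==k: continue
        b=np.radians(G[j][2]);v=np.array([np.cos(b),np.sin(b)])
        t=np.linspace(-.5,.5,201)*(G[j][4]+68)/1e3
        pts=np.array(G[j][:2])+t[:,None]*v-np.array(G[k][:2])
        m=abs(pts@u)<.0125
        hw=np.where(abs(t)<G[j][4]/2e3,G[j][3],G[j][5])/1e3
        if m.any():
            q=(pts@n)[m]; sg=np.sign(q.mean()); print(k,j,"side",sg,"near edge",((q*sg)-hw[m]).min().round(4))
```

```text
[np.float64(0.4927651481950031), np.float64(0.19669989952027106), 0.5527336587656222, 0.0595]
10 16 side 1.0 near edge 0.1744
10 23 side 1.0 near edge 0.1146
10 32 side 1.0 near edge 0.0439
16 10 side -1.0 near edge 0.1868
16 23 side -1.0 near edge 0.0466
16 32 side -1.0 near edge 0.1024
23 10 side -1.0 near edge 0.121
23 16 side 1.0 near edge 0.0481
23 32 side -1.0 near edge 0.0413
32 10 side -1.0 near edge 0.0584
32 16 side 1.0 near edge 0.1096
32 23 side 1.0 near edge 0.0467
```

Run:
```python
import cv2,numpy as np
from h import *
s=cv2.imread("pics/scene0.png");t=cv2.imread("pics/top0.png")
cv2.imwrite("pics/dk.png",np.hstack([cv2.resize(s[330:480,180:480],(400,200)),cv2.resize(t[120:320,420:640],(220*1,200))]))
cv2.imwrite("pics/dk1.png",cv2.resize(s[330:480,200:600],None,fx=2,fy=2)); 
ct,cs=imaging.get_calibration("top"),imaging.get_calibration("scene")
for z in(-.3,-.2,-.1,0,.05,.1,.15,.2):
    P=ray(ct,[(521,288),(514,60)],z);print(z,P[:,:2].round(3).tolist(),proj(cs,P).round(0).tolist())
```

```text
-0.3 [[0.455, -0.567], [1.136, -0.566]] [[205.0, 595.0], [583.0, 669.0]]
-0.2 [[0.455, -0.522], [1.083, -0.521]] [[205.0, 554.0], [565.0, 621.0]]
-0.1 [[0.456, -0.477], [1.03, -0.476]] [[204.0, 509.0], [546.0, 570.0]]
0 [[0.456, -0.432], [0.977, -0.431]] [[204.0, 460.0], [526.0, 515.0]]
0.05 [[0.456, -0.409], [0.951, -0.408]] [[203.0, 434.0], [516.0, 485.0]]
0.1 [[0.456, -0.386], [0.924, -0.386]] [[203.0, 407.0], [504.0, 455.0]]
0.15 [[0.457, -0.364], [0.898, -0.363]] [[203.0, 379.0], [493.0, 423.0]]
0.2 [[0.457, -0.341], [0.872, -0.34]] [[202.0, 349.0], [481.0, 389.0]]
```

View pics/dk1.png

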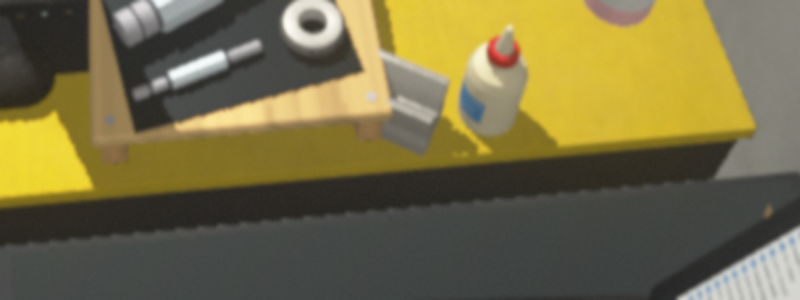

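The dark desk is at z≈0, below the raised board (≈0.06), so a fingertip overhanging there is safe. Now picking the 10, with the TCP shifted 24 mm so the finger fits between it and the 32.

```bash
cat >> h.py <<'E'
import json
def F(): 
    arm.hold(.08); return sensors.observe()["force"].copy()
def descend(pos,z_stop,step=.002,lim=4,v=.03):
    """step down from pos to z_stop, stop at contact; returns (z,dF)"""
    f0=F();p=np.array(pos,float);df=np.zeros(3)
    while p[2]>z_stop+1e-5:
        p[2]=max(z_stop,p[2]-step);arm.line_to(p,v=v);df=F()-f0
        if np.linalg.norm(df)>lim: break
    return p[2],df.round(1)
def pick(k,shift,ztip,effort,slide=None):
    g=json.load(open("g.json"))[k];a=np.radians(g[2]);n=np.array([-np.sin(a),np.cos(a)])
    c=np.array(g[:2])+shift*n;rot=down(a-np.pi/2)
    arm.movep([*c,.19],rot);arm.line_to([*c,ztip+.008],v=.15)
    print("desc",descend([*c,ztip+.008],ztip))
    if slide: arm.close(slide);print("slide gap",sensors.observe()["finger_gap"])
    arm.close(effort);s=sensors.observe();print("gap",s["finger_gap"],"t",s["t"],"F",s["force"].round(1))
E
python3 - <<'E'
from h import *
pick("10",-.024,.070,25,8)
s=sensors.observe();print(s["tcp_pos"])
p=s["tcp_pos"].copy();f=F();p[2]=.2;arm.line_to(p,v=.15);print("gap",sensors.observe()["finger_gap"],(F()-f).round(2))
cv2.imwrite("pics/p10w.png",imaging.read_camera("wrist"));cv2.imwrite("pics/p10t.png",imaging.read_camera("top")[120:320,300:520])
E
```

```text
desc (np.float64(0.07), array([ 0. ,  0.3, -1.4]))
slide gap 0.014103247270901457
gap 0.012735278059348739 t 10.2083 F [-0.2  0.9 -0.1]
[ 0.59922185 -0.29026328  0.07000586]
gap 0.012878961474785153 [ 0.11 -0.73  0.09]
```

View pics/p10w.png

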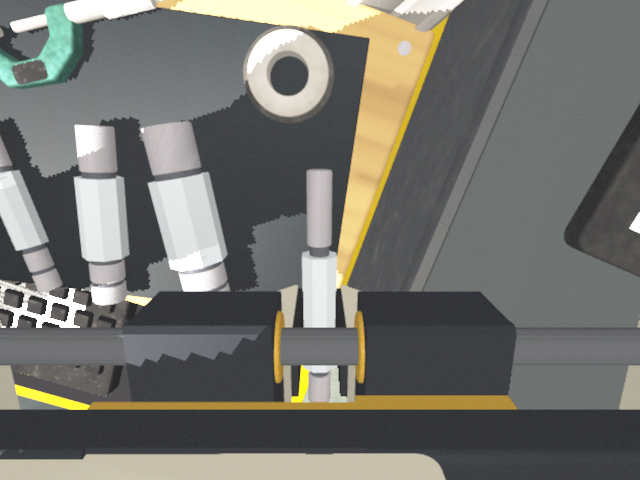

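The 10 is held aligned: far end at (318,170), grip shoulder at (318,252). I'll compute its axial offset and place it, then check the view.

```bash
cat >> h.py <<'E'
def axial(uv_end,uv_sh,e,half,hs):
    s=sensors.observe();c=imaging.get_calibration("wrist");q=s["tool_rot"];x=R.from_quat([*q[1:],q[0]]).as_matrix()[:,0]
    z=s["tcp_pos"][2]+e
    d=[(ray(c,uv,z)[0]-s["tcp_pos"])@x for uv in(uv_end,uv_sh)]
    print("end,shoulder along tool x",np.round(d,4),"centre est",round(d[0]-half,4),round(d[1]-hs,4))
NOTCH={"10":.0875,"16":.0405,"23":-.0135,"32":-.076}
def rackpt(x,y,z):
    r=json.load(open("rack.json"));c,s=np.cos(r[2]),np.sin(r[2]);return np.array([r[0]+c*x-s*y,r[1]+s*x+c*y,r[3]+z])
def tilt_rot(phi):
    """jaw y along rack -y when phi=0; phi>0: +y side raised, body leans to rack -y"""
    r=json.load(open("rack.json"));a=r[2]
    B=R.from_quat(np.roll(down(a-np.pi/2),-1)); X=np.array([np.cos(a),np.sin(a),0])
    q=(R.from_rotvec(phi*X)*B).as_quat();M=R.from_quat(q).as_matrix();return np.r_[q[3],q[:3]],M
E
python3 - <<'E'
from h import *
axial((318.5,169.5),(318.5,251),.0055,.059,.025)
for k,p in [("10",0),("16",23),("23",26),("32",30)]:
    q,M=tilt_rot(np.radians(p));ax=rackpt(0,NOTCH[k],.045)
    b=-M[:,2]
    print(k,b.round(2),M[:,1].round(2))
    for d in(0,.1):
        print(kin.inverse_kinematics(ax+[0,0,d]-.005*b,q))
E
```

```text
end,shoulder along tool x [0.059  0.0275] centre est -0.0 0.0025
10 [-0. -0.  1.] [ 0.53 -0.85  0.  ]
[ 3.98766634e-01  4.76472887e-01  1.70278983e+00 -4.44089210e-16
  9.62329940e-01  1.41682930e+00]
[ 3.98766634e-01  3.61433206e-01  1.57400578e+00 -4.44089210e-16
  1.20615367e+00  1.41682930e+00]
16 [ 0.21 -0.33  0.92] [ 0.48 -0.78 -0.39]
[0.09365048 0.55272772 1.64742222 0.39252264 1.15724994 0.91312934]
[0.09365048 0.43434966 1.5326837  0.36523566 1.37398783 1.00335755]
23 [ 0.23 -0.37  0.9 ] [ 0.47 -0.76 -0.44]
[-0.01399799  0.59980778  1.57842685  0.40098764  1.24532991  0.81996642]
[-0.01399799  0.48515818  1.46804217  0.38158877  1.45349301  0.90777959]
32 [ 0.26 -0.43  0.87] [ 0.45 -0.74 -0.5 ]
[-0.12655294  0.67196031  1.46688418  0.40838261  1.36829153  0.73355689]
[-0.12655294  0.56307177  1.36204948  0.39956457  1.56492873  0.81788853]
```

```bash
cat >> h.py <<'E'
def place(k,phi,e,ax=0.0,over=.004,lim=3,dy=0):
    """bring held gauge above notch, lower to contact. ax: gauge centre along tool +x rel. TCP"""
    q,M=tilt_rot(np.radians(phi));tgt=rackpt(0,NOTCH[k]+dy,.045)+e*M[:,2]-ax*M[:,0]
    s=sensors.observe()["tcp_pos"]
    if s[2]<.2: arm.line_to([s[0],s[1],.2])
    arm.movep(tgt+[0,0,.09],q);arm.line_to(tgt+[0,0,.022],v=.12)
    z,df=descend(tgt+[0,0,.022],tgt[2]-over,step=.002,lim=lim)
    s=sensors.observe();print("place",k,"z-target",round(z-tgt[2],4),"df",df,"gap",s["finger_gap"],"t",s["t"]);return tgt
E
python3 - <<'E'
from h import *
place("10",0,.005)
cv2.imwrite("pics/pl10w.png",imaging.read_camera("wrist"))
E
```

```text
place 10 z-target 0.004 df [-1.7 -1.7  8.7] gap 0.013267615812027676 t 17.6333
```

View pics/pl10w.png

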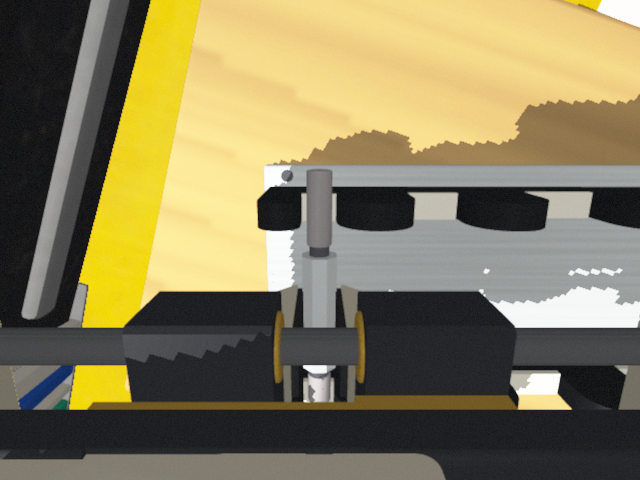

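Contact came 4 mm above target, well below tooth-top level (16 mm higher) and with little sideways force. That fits the notch floor with a few mm of height error. Releasing and looking.

Run:
```python
from h import *
p=sensors.observe()["tcp_pos"]; f=F()
arm.let_go();print("dF",(F()-f).round(1))
arm.line_to([p[0],p[1],p[2]+.13],v=.2)
p2=rackpt(-.05,.03,0);arm.movep([p2[0],p2[1],.28],tilt_rot(0)[0])
cal=imaging.get_calibration("wrist");im=imaging.read_camera("wrist");cv2.imwrite("pics/r10.png",im)
import pickle;pickle.dump(cal,open("r10.pkl","wb"))
for y in(.028,.059,-.028,-.059):
    print(proj(cal,rackpt(y,.0875,.045)).round(1))
print(sensors.observe()["t"])
```

```text
dF [ 2.9  0.4 -9.1]
[[245.6 125.8]]
[[243.6  83.8]]
[[248.9 196.7]]
[[250.6 233.2]]
20.4583
```

View pics/r10.png

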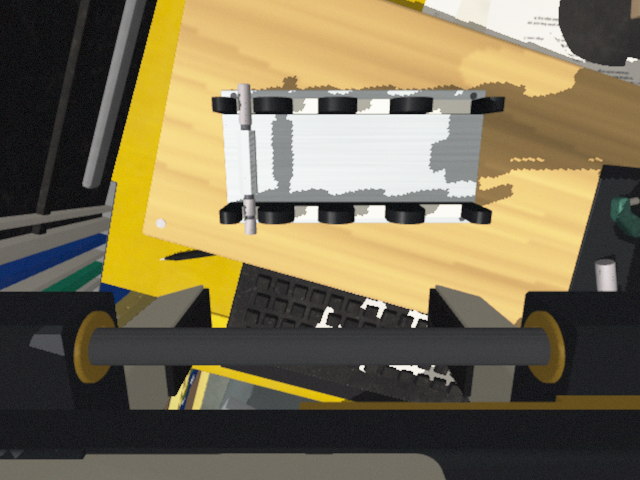

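Run:
```python
import cv2
im=cv2.imread("pics/r10.png")[70:245,205:330];cv2.imwrite("pics/r10c.png",cv2.resize(im,None,fx=3.4,fy=3.4,interpolation=cv2.INTER_CUBIC))
```

```text
(no output)
```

View pics/r10c.png

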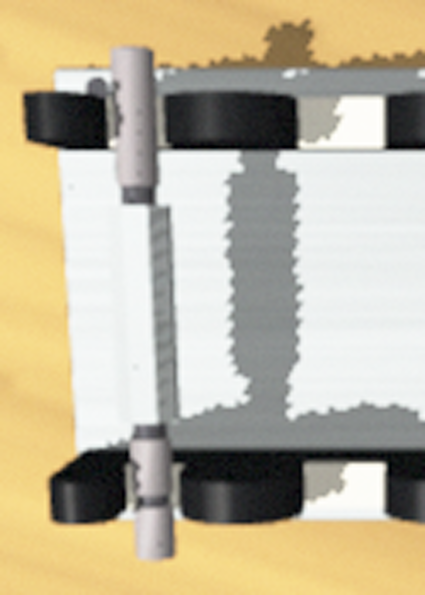

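The 10 lies in both of its notches at the projected seat position. The contact height puts the mat top at about 0.064. Next is the 16.

Run:
```python
from h import *
pick("16",+.022,.069,30,10)
p=sensors.observe()["tcp_pos"].copy();p[2]=.2;arm.line_to(p,v=.15);print("gap",sensors.observe()["finger_gap"])
cv2.imwrite("pics/p16w.png",imaging.read_camera("wrist"))
axial((318.5,169.5),(318.5,251),.0055,.0605,.0265)
```

```text
desc (np.float64(0.069), array([0.5, 0.7, 0.6]))
slide gap 0.01973137475417205
gap 0.01944352948991496 t 25.25 F [ 0.8  0.  -0.3]
gap 0.01970915569235325
end,shoulder along tool x [0.0591 0.0276] centre est -0.0014 0.0011
```

View pics/p16w.png

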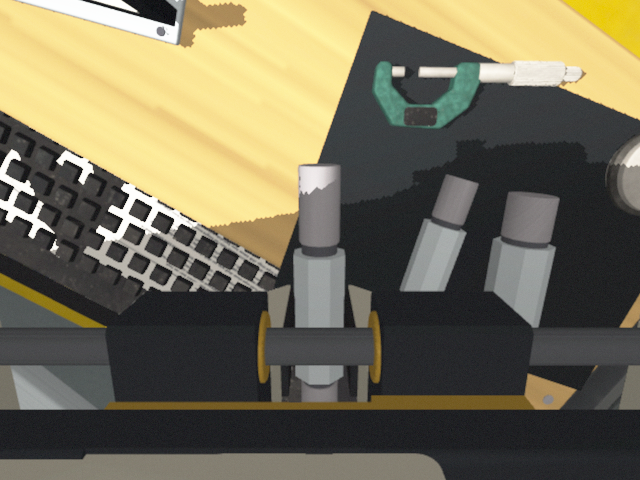

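Run:
```python
from h import *
place("16",23,.005)
cv2.imwrite("pics/pl16w.png",imaging.read_camera("wrist"));cv2.imwrite("pics/pl16s.png",cv2.resize(imaging.read_camera("scene")[90:260,180:400],None,fx=3,fy=3,interpolation=cv2.INTER_CUBIC))
```

```text
place 16 z-target -0.0 df [-1.9 -3.3 10.8] gap 0.019406416145166257 t 32.2333
```

View pics/pl16w.png

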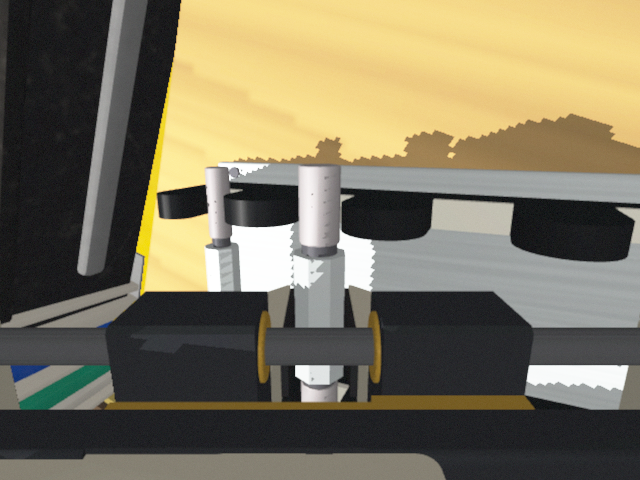

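View pics/pl16s.png

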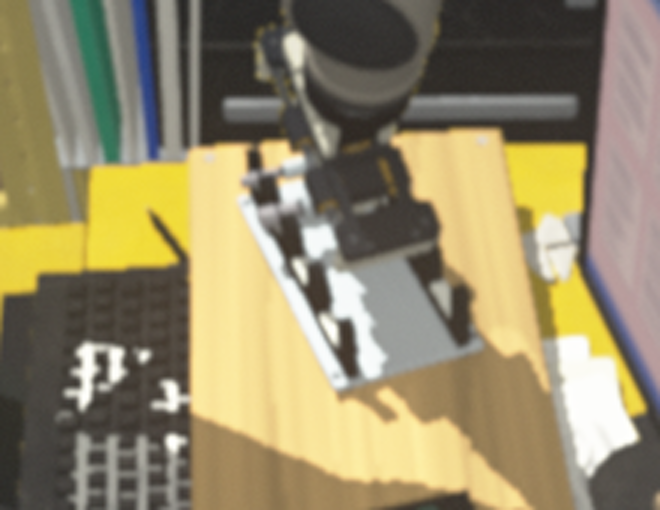

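The 16 made contact exactly at its seat height, and the view shows it between the right teeth. I'll release with the tilt kept and back out along the tool axis.

```bash
cat >> h.py <<'E'
def release():
    s=sensors.observe();q=s["tool_rot"];b=-R.from_quat([*q[1:],q[0]]).as_matrix()[:,2];f=F();arm.let_go();print("dF open",(F()-f).round(1),"gap",sensors.observe()["finger_gap"])
    p=s["tcp_pos"]+.07*b;arm.line_to(p,v=.12);print("dF after",(F()-f).round(1));p=p+[0,0,.05];arm.line_to(p,v=.2)
def look(name,rx=-.05,ry=.03):
    p2=rackpt(rx,ry,0);arm.movep([p2[0],p2[1],.28],tilt_rot(0)[0])
    cal=imaging.get_calibration("wrist");im=imaging.read_camera("wrist")
    for k,h in(("10",.059),("16",.0605),("23",.062),("32",.064)):
        for x in(-h,h):
            a=proj(cal,rackpt(x,NOTCH[k],.045))[0];cv2.circle(im,(int(a[0]+.5),int(a[1]+.5)),1,(0,0,255),-1)
    cv2.imwrite("pics/"+name,cv2.resize(im[50:260,170:530],None,fx=2.2,fy=2.2,interpolation=cv2.INTER_CUBIC));print(sensors.observe()["t"])
E
python3 - <<'E'
from h import *
release();look("r16.png")
E
```

```text
dF open [ 1.5  1.8 -9. ] gap 0.09164975801587034
dF after [ 1.3  1.4 -7.9]
35.4333
```

View pics/r16.png

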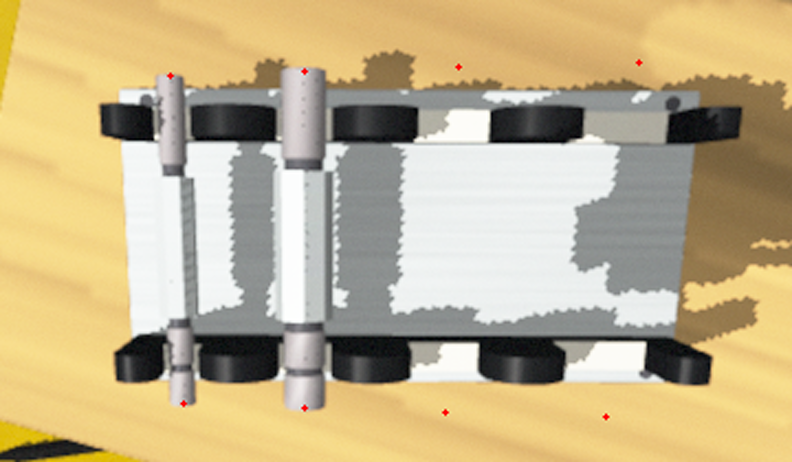

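Both gauges lie on their predicted end marks. Next is the 23.

Run:
```python
from h import *
pick("23",+.026,.072,40,12)
p=sensors.observe()["tcp_pos"].copy();p[2]=.2;arm.line_to(p,v=.15);print("gap",sensors.observe()["finger_gap"])
cv2.imwrite("pics/p23w.png",imaging.read_camera("wrist"))
axial((318.5,165),(318.5,248),.006,.062,.028)
```

```text
desc (np.float64(0.072), array([-0.5, -1.2, -0.2]))
slide gap 0.028116106873300278
gap 0.027347866902166576 t 40.275 F [ 0.1 -1.   1.1]
gap 0.02743803955624072
end,shoulder along tool x [0.0606 0.0288] centre est -0.0014 0.0008
```

View pics/p23w.png

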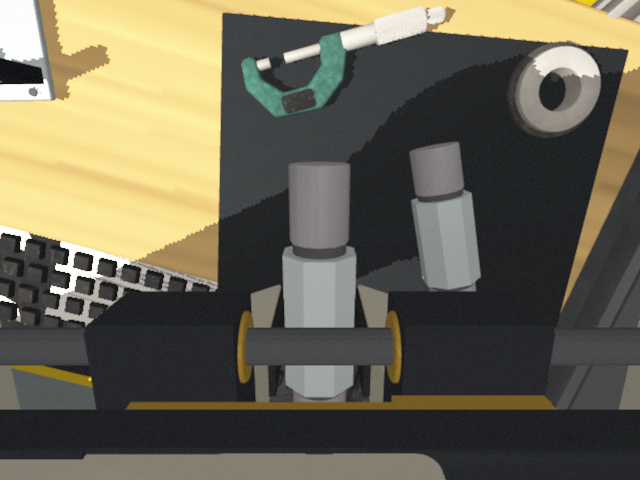

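The 23 is held and centred. Placing it.

Run:
```python
from h import *
place("23",24,.006)
cv2.imwrite("pics/pl23w.png",imaging.read_camera("wrist"))
```

```text
place 23 z-target -0.0 df [-1.1 -2.5  9.9] gap 0.027589053717878245 t 47.2333
```

View pics/pl23w.png

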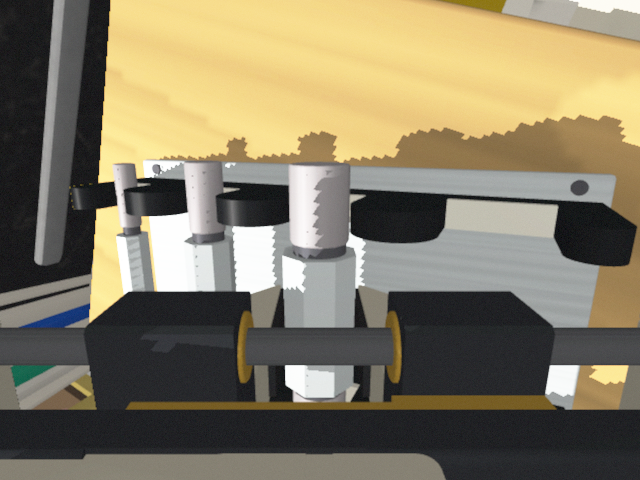

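Run:
```python
from h import *
release();look("r23.png")
pick("32",0,.0745,60,15)
p=sensors.observe()["tcp_pos"].copy();p[2]=.2;arm.line_to(p,v=.12);print("gap",sensors.observe()["finger_gap"])
cv2.imwrite("pics/p32w.png",imaging.read_camera("wrist"))
axial((318.5,165),(318.5,248),.008,.064,.030)
```

```text
dF open [ 2.   0.3 -7.7] gap 0.09179322934264281
dF after [ 2.   1.4 -7.8]
50.3833
desc (np.float64(0.0745), array([-0.8, -0. , -1.8]))
slide gap 0.036968997694298726
gap 0.03637313569600936 t 55.375 F [0.  0.2 0.8]
gap 0.03627693426070681
end,shoulder along tool x [0.0608 0.0294] centre est -0.0032 -0.0006
```

View pics/r23.png

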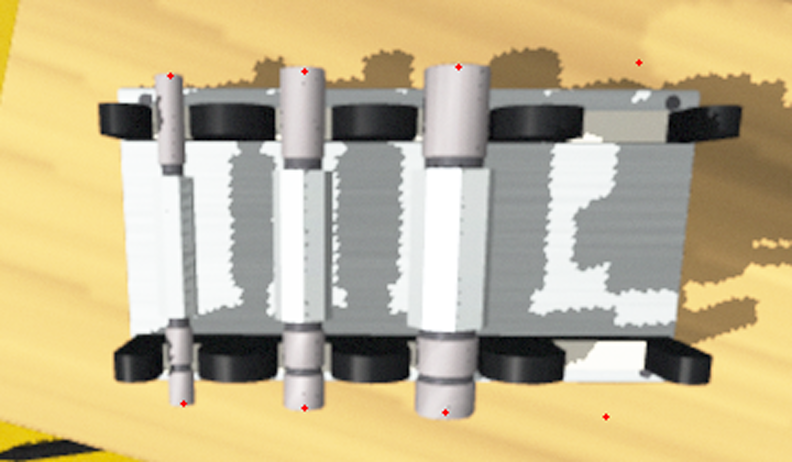

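View pics/p32w.png

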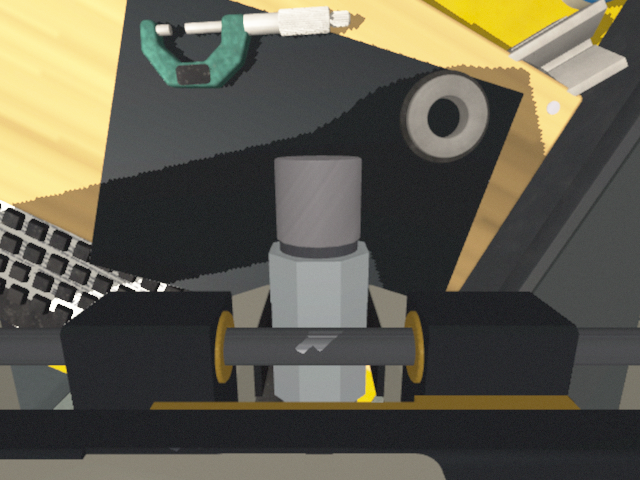

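The 32 is centred in the grip, with its far end at row 158. Placing it.

Run:
```python
from h import *
place("32",28,.008,lim=4)
cv2.imwrite("pics/pl32w.png",imaging.read_camera("wrist"))
```

```text
place 32 z-target -0.0 df [-1.6 -2.4 11.8] gap 0.03638811748153474 t 62.6083
```

View pics/pl32w.png

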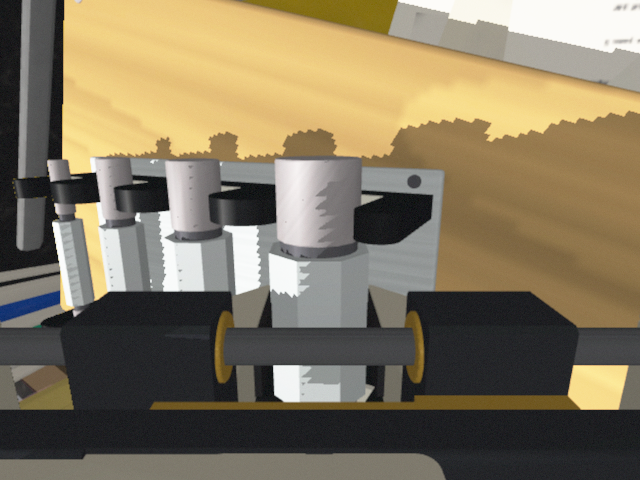

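Run:
```python
from h import *
release();look("r32.png")
cv2.imwrite("pics/end_s.png",cv2.resize(imaging.read_camera("top")[130:330,130:500],None,fx=2.1,fy=2.1,interpolation=cv2.INTER_CUBIC))
```

```text
dF open [ 0.2  1.4 -7. ] gap 0.09143426457364577
dF after [ 0.1  2.9 -6.7]
65.8167
```

View pics/r32.png

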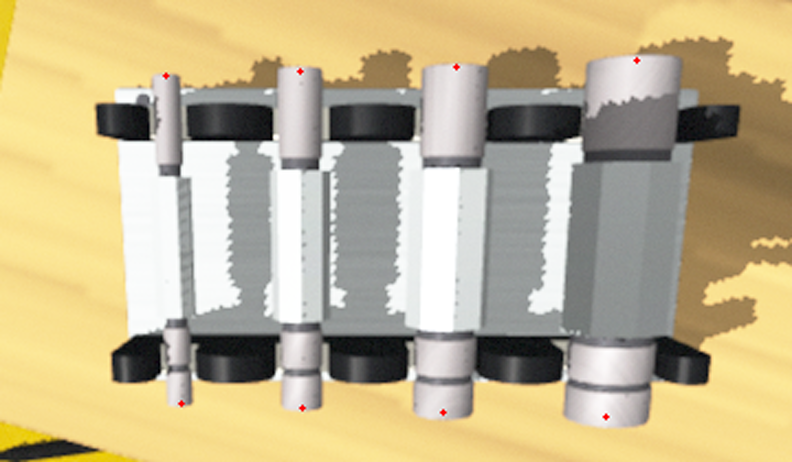

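View pics/end_s.png

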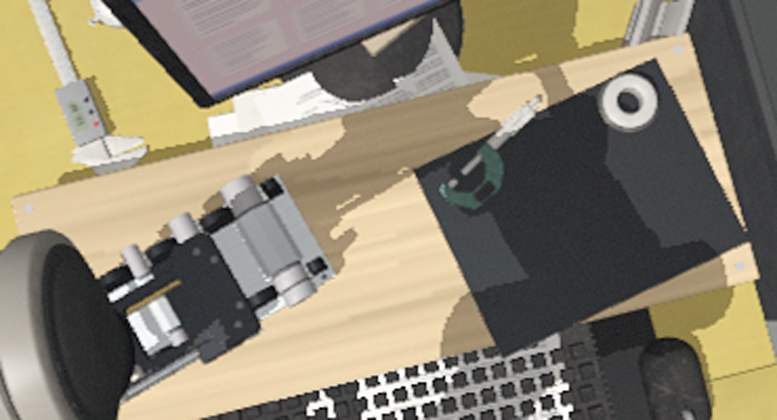

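All four lie on the predicted seat marks, and the micrometer and ring look unmoved. Handing in.

```bash
python3 -c "
from plant import arm,sensors
print(sensors.observe()['force'].round(1));arm.hand_in();print(sensors.observe()['t'])"
```

```text
[ 0.4 -0.2 -0.8]
the job is handed in; nothing more can be done
the job is handed in; nothing more can be done
```

All four plug gauges are back in their own notches, in order from 10 to 32 mm, and I handed the job in at about 66 s of the 90 s allowed. Each one was lowered until it touched the rack (about 9–12 N), then released. For the 16, 23 and 32 I tilted the tool 23–28° so the opening fingers cleared the gauge next to them.

- **Final check:** in the last wrist picture the ends of all four gauges lay within about 1–2 pixels of where seated ones should be. In the top picture the micrometer and ring appeared not to have moved. I judged that by eye, without measuring it.
- **Board height:** the mat and rack stand on a raised board. I noticed because the first size check came out about 22 % too large. My measurements disagreed by a few mm: rack base about 0.057–0.062 m, mat about 0.064–0.070 m.
- **The 10 mm gauge:** it touched 4 mm above the height I had assumed. I put this down to the mat height, and the other three touched exactly on target once I corrected it.
- **Sliding on the mat:** the 10, 16 and 23 slid about 22–26 mm on the mat while being gripped. The gaps between the gauges were too narrow for the fully open fingers to go in centred.

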